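Hold down the brine controller's recessed reset button with the stylus

ROBOT

A 6-joint arm with a two-finger parallel gripper is mounted at the origin on the work surface; the furniture and walls round the work are solid. World frame = base frame: x ahead of the robot, y to its left, z up, the work surface at z = 0. Lengths are in m, angles in rad, forces in N, time in s.
With the tool pointing down it reaches from about 0.25 to 0.725 m from the base axis. Payload 4 kg.
Tool frame: the origin (TCP) lies midway between the tips of the shut fingers; the grasp point (between the pads) lies 19 mm behind it; z points along the fingers, y is the line along which they close (so a half turn about z gives the same grasp; the last joint's range is limited). The gripper opens to 85 mm and grips with 20 to 120 N. Pads are 22 mm wide; open, the fingers measure 114 mm over their backs; the gripper's body (76 mm by 85 mm) begins 54 mm behind the grasp point. The pads swing forward as they close: fully open they stand 13 mm farther back than shut.
Start: joints at [0, 0.241, 0.005, 1.335, 0, 1.571], TCP at [0.5, -0, 0.231] pointing down, gripper open.
Joint ranges: [-2.72, 2.72], [-1.05, 1.87], [-1.09, 1.28], [-1.99, 2.15], [-1.42, 1.44], [-3.14, 3.14]. Speed limits (rad/s): [2.79, 2.79, 3.14, 3.14, 3.14, 3.14].

INTERFACE

Orientations are given as a unit quaternion [x, y, z, w].
In Python, from workcell import bot gives the robot as it stands.
- The arm moves only by the tool move_arm, never from a script. Its argument "motion" is a list of rows, each an object of numbers: "x", "y", "z": the shift along the tool's x, y, z in cm; "yaw": the turn about the tool's z in degrees. A call has 1 to 20 rows; each row is the pose to reach, as a shift and turn from the pose commanded when the call began, along the tool's axes at that moment; what a row does not reach only later rows make up. A row lasts 1/8 s, in which the tool goes at most 62.5 mm and 10.7 degrees, less where a joint would pass 70% of its speed; a pose out of reach is approached as far as the arm can. A call with a gripper value outside its range is refused whole. "gripper" is the opening, from -1 (shut) to 1 (fully open), set as the call begins (left out, the last holds). The fingers move at their own pace and stop on an object; the grip force is fixed at half the most. Time passes only in rows, so rows that repeat a pose let the fingers close. It gives the time, the measured TCP pose, the force, the opening and the grip force at its end, in the units of the state.
- bot.get_obs(): the state, without advancing time (a new reading comes with each control period).
- bot.camera(name): name is "scene" or "side" or "wrist"; returns the picture (420x560x3 uint8, blue, green, red); there is no depth.
- bot.camera_model(name): a dict with "K" (3x3 intrinsics, pixels), "dist" ([k1, k2, p1, p2, k3] as OpenCV has them; the pictures are not rectified), "world_from_camera" (4x4, takes a point from camera to world coordinates). Camera axes: x right, y down, z forward; pixel columns grow to the right and rows downward; lengths in m; the calibration is good to about 2 mm. A picture is of the moment at which its call begins: read the wrist's pose just before it. camera_model takes no time and is no camera call; for the wrist camera it gives the pose at the moment of the call.
- bot.job_done(): hands the job in; it is judged then, once.
Trained networks look in the newest picture that a camera, given by its name, has taken for a name from the list of things; names that differ only in an ending like _2 or _b are one class to them, and where a whole thing is asked for, a point or a joint stands for the part that bears it (a point fixed in the world has none). Each returns a list of dicts, best first, with "score" (0 to 1); they miss things now and then, are a little off and sometimes report something else, mostly with a low value. They report only what shows in the picture. A call takes as long as a camera call. They do not tell look-alikes from the thing itself.
- bot.cut_out(camera, name): "mask" (420x560 bool, what is visible of it) and "centre" ([row, column] in pixels, amid what is visible of it).
The state is a dict: "clock": time; "joint_pos": joint angles; "joint_vel": joint speeds; "tau": joint torques, N m; "eef_pos": TCP position; "tool_rot": TCP orientation; "ft_force": force on the tool from outside, world axes, zero at the start; "ft_torque": the same for the moment, N m; "grip_width": finger opening in m; "grasp_force": force on a finger pad.
Only numpy, scipy, OpenCV 4.12 (cv2) and the standard library are available. Lean on these libraries where they do the work, as an engineer would, in place of code of your own. Each camera call takes 0.05 s, during which the arm holds its last target. There are 200 camera calls.

TASK

Reset the brine controller: take the stylus out of its stand and reach with it down through the holes in the controller's cover; one hole leads to the spring-loaded reset button, the other, which looks just the same, to a dead screw head, so feel gently which one gives. Press the button all the way down to its stop without forcing anything, and finish with the stylus still in the gripper, holding the button down. Leave the other things on the table where they are.

Things in the scene. Friction and masses are not known exactly. Their poses are not given: they have to be found in the camera images.
- controller: Brine controller, fixed to the table: a flat box 110 (its x) x 160 (its y) x 60 mm high, grey case with a thick white cover and a green display window in a dark frame on the far half of its top. Two identical round holes with thin steel rims, 12 mm in diameter, stand side by side on the near half. Origin: centre of its underside, on the table; x points away from the robot at yaw 0 and y to the left, z up.
- hole_1 (a point): Centre of the mouth of the left (+y) hole, on the cover's top face (60 mm above the table). The hole runs straight down, 12 mm in diameter. At its bottom, 25 mm below the mouth, is either the reset button or a dead screw head (white, 10 mm wide, same look); which one changes from start to start. The reset button moves down 8 mm to a hard stop against a spring (1 N at the beginning, 5 N fully down) and springs back up when let go; the screw head does not move.
- hole_2 (a point): Centre of the mouth of the right (-y) hole, 64 mm from hole_1 in the controller's -y direction, otherwise identical; it leads to whichever of the two hole_1 does not.
- stylus_grip (a point): Middle of the stylus's handle, where to grip it. The stylus (50 g, upright in its stand) has a round wooden handle 14 mm in diameter and 60 mm long (30 mm above and below this point), under it a steel collar 18 mm in diameter and 4 mm thick, then a straight steel shank 6 mm in diameter and 58 mm long. Its z axis points from tip to handle.
- stylus_tip (a point): Lower end of the stylus's shank, 92 mm below stylus_grip along the stylus's axis.
- stand: Stylus stand, fixed to the table: a round dark steel foot 84 mm across and 10 mm high with an upright steel tube (30 mm in outer diameter at the foot, 26 mm at the top, bore 9 mm or more). The stylus's collar rests on the tube's rim, 70 mm above the table, and its shank hangs 58 mm down inside. Origin: centre of the foot's underside.
- reset_button (a joint): Travel of the reset button in m: 0 released, 0.008 fully down on its stop.
Not all that is in view belongs to the job. What is shaped like the part that bears stylus_grip but blue is not meant.

How it is judged:
By the outcome, as a careful person would: the job done as asked, in the order asked, and still so for the second after the job is handed in, while the arm keeps its last pose, push and grip.
It also fails if it takes over 51 s, if anything falls off the work surface, if the arm or the gripper's body presses on something with over 40 N, if the wrist force passes 120 N, or if a joint passes its speed limit or range.

## Working session

There is one attempt and no reset: what is moved stays moved. The work goes in short steps, Python scripts to look and compute and a tool call to move; the robot and the scene stay as the last step left them, time stands still between calls to the robot, and variables do not carry over. Pictures are saved under pics/ and viewed, at most 10 in all, crops included, and the job is handed in when it is done.

Besides the shell and the picture viewer there is one more tool, called after "Call:" as name([rows], argument=value, ...), one row to a line, values as JSON. move_arm: Moves the arm, as the interface text tells. Its arguments: {"type":"object","properties":{"motion":{"type":"array"},"gripper":{"type":"number"}},"required":["motion"]}

```bash
mkdir -p pics; cat > h.py <<'E'
import numpy as np,cv2
from workcell import bot
def ray(cam,px,M=None):
    M=M or bot.camera_model(cam)
    p=cv2.undistortPoints(np.array([[px]],float),np.array(M["K"]),np.array(M["dist"]))[0,0]
    T=np.array(M["world_from_camera"]);d=T[:3,:3]@[p[0],p[1],1];return T[:3,3],d/np.linalg.norm(d)
def atz(cam,px,z,M=None):
    o,d=ray(cam,px,M);return o+d*(z-o[2])/d[2]
def proj(cam,P,M=None):
    M=M or bot.camera_model(cam);T=np.linalg.inv(np.array(M["world_from_camera"]))
    return cv2.projectPoints(np.atleast_2d(P).astype(float),cv2.Rodrigues(T[:3,:3])[0],T[:3,3],np.array(M["K"]),np.array(M["dist"]))[0][:,0]
E
python3 - <<'E'
from h import *
ims=[]
for c in ["scene","side","wrist"]:
    im=bot.camera(c);ims.append(im);cv2.imwrite(f"pics/{c}0.png",im)
    for n in ["stylus_grip","stand","controller","hole_1"]:
        print(c,n,[(round(r["score"],2),np.round(r["centre"]).tolist(),int(r["mask"].sum())) for r in bot.cut_out(c,n)[:4]])
    M=bot.camera_model(c);print(np.round(np.array(M["world_from_camera"]),3).tolist())
print(bot.get_obs())
E
```

```text
scene stylus_grip [(0.66, [288.0, 178.0], 325), (0.65, [290.0, 264.0], 262), (0.52, [278.0, 222.0], 291)]
scene stand [(0.8, [327.0, 268.0], 1570)]
scene controller [(0.66, [288.0, 264.0], 248), (0.59, [199.0, 317.0], 3593), (0.52, [326.0, 268.0], 1462)]
scene hole_1 [(0.82, [198.0, 315.0], 3473)]
[[-0.879, -0.327, 0.348, 0.238], [-0.477, 0.602, -0.64, 0.66], [-0.001, -0.728, -0.685, 0.674], [0.0, 0.0, 0.0, 1.0]]
side stylus_grip [(0.72, [168.0, 217.0], 171), (0.55, [177.0, 263.0], 112), (0.48, [156.0, 273.0], 204)]
side stand [(0.72, [206.0, 219.0], 917)]
side controller [(0.91, [288.0, 311.0], 5805), (0.27, [168.0, 217.0], 198)]
side hole_1 [(0.59, [287.0, 306.0], 5868)]
[[0.924, -0.208, 0.322, 0.219], [-0.383, -0.495, 0.78, -0.667], [-0.003, -0.843, -0.537, 0.609], [0.0, 0.0, 0.0, 1.0]]
wrist stylus_grip []
wrist stand []
wrist controller [(0.73, [217.0, 290.0], 16327)]
wrist hole_1 [(0.83, [218.0, 293.0], 16260)]
[[1.0, -0.001, 0.001, 0.5], [-0.0, -0.948, -0.318, 0.082], [0.001, 0.318, -0.948, 0.373], [0.0, 0.0, 0.0, 1.0]]
{'clock': 0.75, 'joint_pos': array([ 6.25811810e-06,  2.40521053e-01,  5.03237352e-03,  1.33519633e+00,
       -1.88186009e-05,  1.57080526e+00]), 'joint_vel': array([-4.58664430e-04,  5.58939198e-04, -2.16701341e-06, -1.36496700e-05,
        6.87902858e-04, -7.20679344e-04]), 'tau': array([-8.02594940e-06, -3.72121596e+01,  2.52666986e+01,  8.43669386e-04,
        4.51411410e-06,  2.55011713e-05]), 'eef_pos': array([ 5.00017517e-01, -2.58227670e-06,  2.31358320e-01]), 'tool_rot': array([7.07107727e-01, 7.07105833e-01, 3.27017681e-05, 4.60079305e-05]), 'ft_force': array([ 0.0329292 , -1.06270942, -0.2171925 ]), 'ft_torque': array([-0.07880428, -0.08478241, -0.02964567]), 'grasp_force': 0.0, 'grip_width': 0.08519430728270029}
```

View pics/scene0.png

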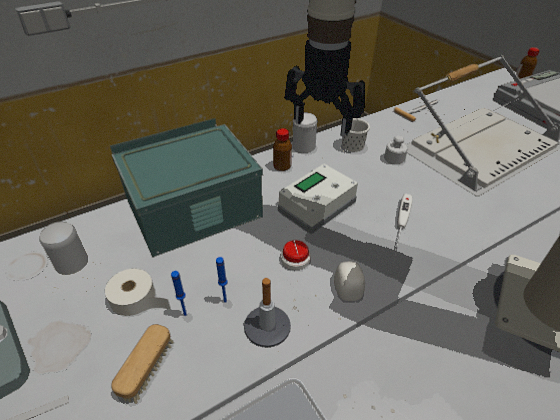

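View pics/side0.png

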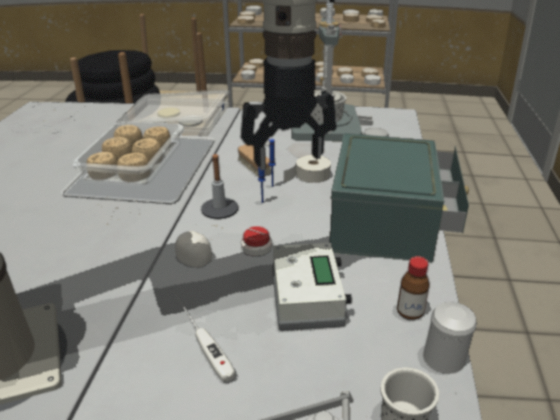

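View pics/wrist0.png

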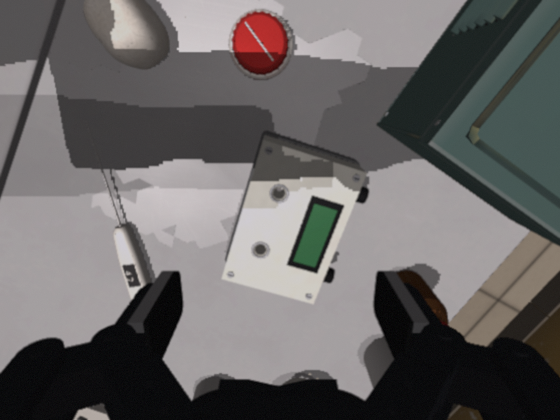

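Candidates for the stylus in the scene view (col,row): the blue pens at (178,288) and (222,278), and the brown wooden handle at (267,290) in the stand's tube. I choose the brown one. In the wrist view the holes are at about (280,192), which is +y and so hole_1, and (260,249), hole_2.

```bash
python3 - <<'E'
from h import *
im=cv2.imread("pics/scene0.png");cv2.imwrite("pics/crop.png",cv2.resize(im[240:360,150:320],None,fx=4,fy=4,interpolation=cv2.INTER_CUBIC))
for c,p in [("scene",(267,290)),("side",(216.5,168))]: print("grip",c,atz(c,p,.104))
for c,p in [("scene",(178,288)),("scene",(222,276))]: print("blue",atz(c,p,.1),atz(c,(p[0]+4,p[1]+26),0.))
def tri(a,b):
    A=[];B=[]
    for o,d in(a,b):
        P=np.eye(3)-np.outer(d,d);A.append(P);B.append(P@o)
    return np.linalg.solve(sum(A),sum(B))
print("tri grip",tri(ray("scene",(267,290)),ray("side",(216.5,168))))
print("tri blue",tri(ray("scene",(178,288)),ray("side",(263,177))),tri(ray("scene",(222,276)),ray("side",(263,177))),tri(ray("scene",(178,288)),ray("side",(273,156))))
g=cv2.imread("pics/wrist0.png",0)
for p in[(280,192),(260,249)]:
    print("hole",atz("wrist",p,.06))
E
```

```text
grip scene [0.45449413 0.29059725 0.104     ]
grip side [0.45648125 0.29296987 0.104     ]
blue [0.58897039 0.35523789 0.1       ] [0.60622129 0.34641339 0.        ]
blue [0.53848179 0.29902805 0.1       ] [0.54902243 0.28510909 0.        ]
tri grip [0.4551359  0.29086745 0.10479206]
tri blue [0.59437603 0.33416178 0.04836211] [0.55543444 0.27896308 0.06817258] [0.60334443 0.34399501 0.07986201]
hole [ 0.50220443 -0.00861558  0.06      ]
hole [ 0.48169126 -0.06972308  0.06      ]
```

View pics/crop.png

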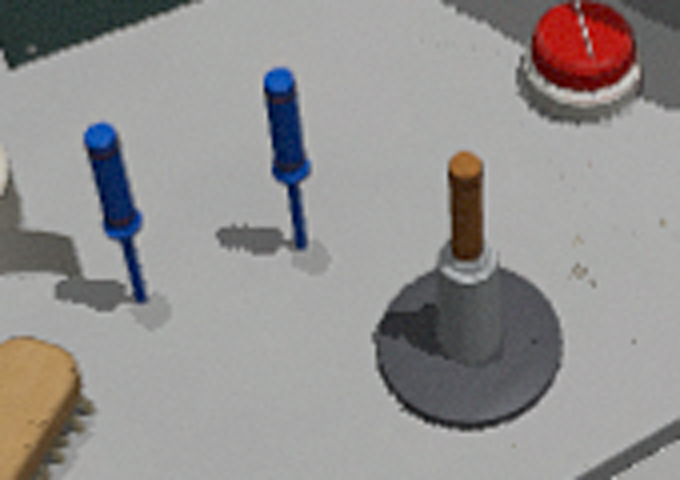

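The crop confirms it: a brown wooden handle with a steel collar sits in the dark round stand at crop (465,220). The blue pens at (285,130) and (115,190) are decoys. I'll move above the stylus.

Call:
move_arm([
  {"x": 5, "y": -1},
  {"x": 10.5, "y": -2},
  {"x": 16.5, "y": -3},
  {"x": 22, "y": -4},
  {"x": 26.5, "y": -4.5},
  {"x": 29.1, "y": -4.5},
  {"x": 29.1, "y": -4.5},
], gripper=1)

```text
invalid input at $.motion[0]: expected keys x, y, z, yaw
```

```bash
python3 - <<'E'
from h import *
o=bot.get_obs();print(o["clock"],o["eef_pos"],o["tool_rot"],o["ft_force"])
im=bot.camera("wrist");cv2.imwrite("pics/wrist1.png",im)
M=bot.camera_model("wrist")
for n in ["stylus_grip","stand"]:
    for r in bot.cut_out("wrist",n)[:3]:
        m=r["mask"];ys,xs=np.nonzero(m);print(n,r["score"],r["centre"],xs.min(),xs.max(),ys.min(),ys.max())
for P in [(.4555,.2915,.134),(.4555,.2915,.104),(.4555,.2915,.074),(.4555,.2915,.01)]: print(P,proj("wrist",P,M))
E
```

```text
0.75 [ 5.00017517e-01 -2.58227670e-06  2.31358320e-01] [7.07107727e-01 7.07105833e-01 3.27017681e-05 4.60079305e-05] [ 0.0329292  -1.06270942 -0.2171925 ]
(0.4555, 0.2915, 0.134) [[ 181.43960669 -386.93002485]]
(0.4555, 0.2915, 0.104) [[ 196.50373624 -311.25335536]]
(0.4555, 0.2915, 0.074) [[ 207.44196844 -256.36231195]]
(0.4555, 0.2915, 0.01) [[ 223.05779888 -178.08928115]]
```

View pics/wrist1.png

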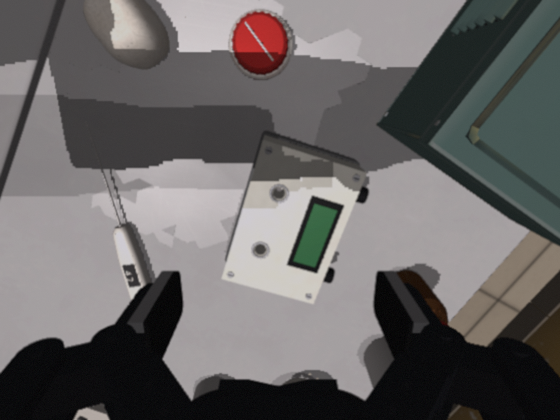

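The arm did not move: the call was refused because every row needs all four keys. I'm resending it.

Call:
move_arm([
  {"x": 5, "y": -1, "z": 0, "yaw": 0},
  {"x": 10.5, "y": -2, "z": 0, "yaw": 0},
  {"x": 16.5, "y": -3, "z": 0, "yaw": 0},
  {"x": 22, "y": -4, "z": 0, "yaw": 0},
  {"x": 26.5, "y": -4.5, "z": 0, "yaw": 0},
  {"x": 29.1, "y": -4.5, "z": 0, "yaw": 0},
  {"x": 29.1, "y": -4.5, "z": 0, "yaw": 0},
  {"x": 29.1, "y": -4.5, "z": 0, "yaw": 0},
], gripper=1)

```text
clock: 1.9
eef_pos: [0.4549, 0.2904, 0.2311]
tool_rot: [0.707, 0.707, -0.0, 0.0]
ft_force: [-1.1, -0.0, -0.2]
grip_width: 0.0853
grasp_force: 0.0
```

```bash
python3 - <<'E'
from h import *
im=bot.camera("wrist");cv2.imwrite("pics/wrist2.png",im)
M=bot.camera_model("wrist")
for n in ["stylus_grip","stand"]:
    for r in bot.cut_out("wrist",n)[:3]:
        m=r["mask"];ys,xs=np.nonzero(m);print(n,r["score"],r["centre"],xs.min(),xs.max(),ys.min(),ys.max())
for P in [(.4555,.2915,.134),(.4555,.2915,.104),(.4555,.2915,.074),(.4555,.2915,.01)]: print(P,proj("wrist",P,M))
E
```

```text
stylus_grip 0.87 [199.0, 390.3] 363 410 174 217
stylus_grip 0.87 [127.5, 455.5] 412 486 115 141
stylus_grip 0.85 [189.4, 275.0] 270 287 174 210
stand 0.87 [163.2, 281.1] 241 315 129 200
(0.4555, 0.2915, 0.134) [[278.52460727 206.5560321 ]]
(0.4555, 0.2915, 0.104) [[278.42210873 195.08174754]]
(0.4555, 0.2915, 0.074) [[278.33846882 185.71715425]]
(0.4555, 0.2915, 0.01) [[278.20302055 170.54916084]]
```

View pics/wrist2.png

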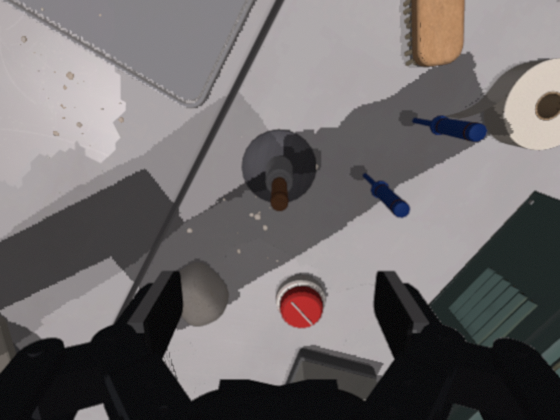

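The brown stylus, handle top at about (280,203), stands in its foot about 3 px off the prediction. The nearest blue pen is at about (390,195), clear of the fingers. I'll descend with a small correction and then grip.

Call:
move_arm([
  {"x": 0.4, "y": 0.15, "z": 3, "yaw": 0},
  {"x": 0.4, "y": 0.15, "z": 7, "yaw": 0},
  {"x": 0.4, "y": 0.15, "z": 11, "yaw": 0},
  {"x": 0.4, "y": 0.15, "z": 13.5, "yaw": 0},
  {"x": 0.4, "y": 0.15, "z": 14.6, "yaw": 0},
  {"x": 0.4, "y": 0.15, "z": 14.6, "yaw": 0},
  {"x": 0.4, "y": 0.15, "z": 14.6, "yaw": 0},
], gripper=1)

```text
clock: 2.92
eef_pos: [0.4575, 0.2954, 0.0867]
tool_rot: [0.707, 0.707, 0.001, 0.0]
ft_force: [0.3, -0.5, 0.1]
grip_width: 0.0854
grasp_force: 0.0
```

Call:
move_arm([
  {"x": 0, "y": 0, "z": 0, "yaw": 0},
  {"x": 0, "y": 0, "z": 0, "yaw": 0},
  {"x": 0, "y": 0, "z": 0, "yaw": 0},
  {"x": 0, "y": 0, "z": 0, "yaw": 0},
  {"x": 0, "y": 0, "z": 0, "yaw": 0},
  {"x": 0, "y": 0, "z": 0, "yaw": 0},
  {"x": 0, "y": 0, "z": 0, "yaw": 0},
  {"x": 0, "y": 0, "z": 0, "yaw": 0},
], gripper=-1)

```text
clock: 3.92
eef_pos: [0.4566, 0.2951, 0.0855]
tool_rot: [0.707, 0.707, 0.0, 0.0]
ft_force: [-0.8, -0.6, 3.6]
grip_width: 0.0125
grasp_force: 58.3
```

Call:
move_arm([
  {"x": 0, "y": 0, "z": -1.5, "yaw": 0},
  {"x": 0, "y": 0, "z": -4, "yaw": 0},
  {"x": 0, "y": 0, "z": -8, "yaw": 0},
  {"x": 0, "y": 0, "z": -11, "yaw": 0},
  {"x": 0, "y": 0, "z": -12.5, "yaw": 0},
  {"x": 0, "y": 0, "z": -12.5, "yaw": 0},
], gripper=-1)

```text
clock: 4.68
eef_pos: [0.457, 0.2953, 0.2114]
tool_rot: [0.707, 0.707, 0.001, 0.0]
ft_force: [0.7, -1.2, -2.1]
grip_width: 0.0122
grasp_force: 58.4
```

Call:
move_arm([
  {"x": -5, "y": 0.8, "z": 0, "yaw": 0},
  {"x": -10.5, "y": 1.6, "z": 0, "yaw": 0},
  {"x": -16, "y": 2.4, "z": 0, "yaw": 0},
  {"x": -21.5, "y": 3.2, "z": 0, "yaw": 0},
  {"x": -26.5, "y": 4, "z": 0, "yaw": 0},
  {"x": -29.5, "y": 4.5, "z": 1, "yaw": 0},
  {"x": -30.4, "y": 4.6, "z": 2, "yaw": 0},
  {"x": -30.4, "y": 4.6, "z": 2, "yaw": 0},
  {"x": -30.4, "y": 4.6, "z": 2, "yaw": 0},
], gripper=-1)

```text
clock: 5.8
eef_pos: [0.5022, -0.0079, 0.19]
tool_rot: [0.707, 0.708, -0.0, -0.0]
ft_force: [1.1, -0.7, -0.4]
grip_width: 0.0128
grasp_force: 58.4
```

```bash
python3 - <<'E'
from h import *
o=bot.get_obs();print(o["clock"],o["eef_pos"],o["ft_force"],o["ft_torque"])
for c in["wrist","scene","side"]:cv2.imwrite(f"pics/{c}3.png",bot.camera(c))
M=bot.camera_model("wrist");t=o["eef_pos"]
for n,P in [("tip",t+[0,0,-.073]),("grip",t+[0,0,.019]),("h1",(.5022,-.0086,.06)),("h2",(.4817,-.0697,.06))]: print(n,P,proj("wrist",P,M),proj("scene",P),proj("side",P))
im=cv2.imread("pics/wrist3.png")
cv2.imwrite("pics/w3.png",cv2.resize(im[110:420,140:440],None,fx=1.93,fy=1.93,interpolation=cv2.INTER_CUBIC))
E
```

```text
5.8 [ 0.50219971 -0.00792439  0.18996351] [ 1.07884134 -0.71953558 -0.44368675] [0.02149416 0.06710297 0.0403841 ]
tip [ 0.50219971 -0.00792439  0.11696351] [[277.11036288 219.5619952 ]] [[316.19920796 177.24425707]] [[292.02496887 232.24636437]]
grip [ 0.50219971 -0.00792439  0.20896351] [[277.06956844 296.36830279]] [[319.25155499 140.3596292 ]] [[292.2217248  184.30855222]]
h1 (0.5022, -0.0086, 0.06) [[277.12263421 196.39596308]] [[314.64908597 197.40690111]] [[292.06058811 259.47639767]]
h2 (0.4817, -0.0697, 0.06) [[254.48790744 260.78997847]] [[333.95540772 184.8766356 ]] [[295.20487282 283.40731704]]
```

View pics/w3.png

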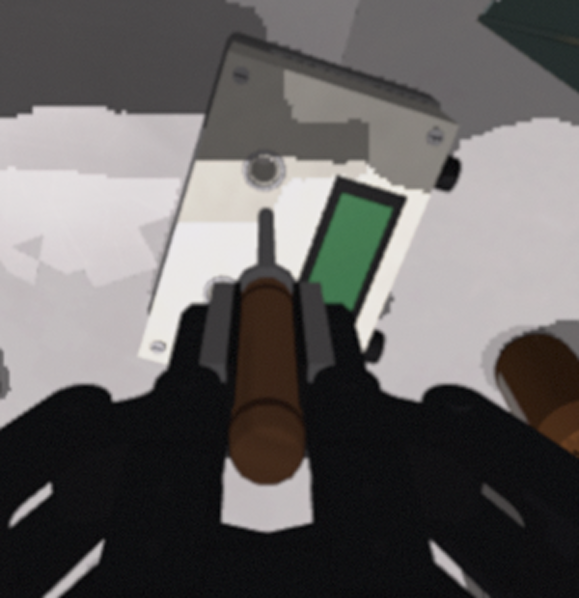

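The crop shows the shank tip at crop (265,210), about (277,219) in the full image, just where a straight, well-held stylus should put it. The hole_1 rim is at crop (265,171), about (277,198.5). I'll go lower and compare the tip with the hole at close range.

Call:
move_arm([
  {"x": -0.1, "y": 0, "z": 1.5, "yaw": 0},
  {"x": -0.15, "y": 0, "z": 3, "yaw": 0},
  {"x": -0.15, "y": 0, "z": 4.2, "yaw": 0},
  {"x": -0.15, "y": 0, "z": 4.2, "yaw": 0},
  {"x": -0.15, "y": 0, "z": 4.2, "yaw": 0},
], gripper=-1)

```text
clock: 6.58
eef_pos: [0.5027, -0.0106, 0.1484]
tool_rot: [0.707, 0.707, 0.0, 0.0]
ft_force: [-0.4, 0.3, -0.9]
grip_width: 0.0129
grasp_force: 58.4
```

```bash
python3 - <<'E'
from h import *
o=bot.get_obs();print(o["clock"],o["eef_pos"],o["ft_force"],o["ft_torque"])
im=bot.camera("wrist");M=bot.camera_model("wrist");t=o["eef_pos"]
T=t+[0,0,-.073];a=np.linspace(0,2*np.pi,40)
print("tip",proj("wrist",T,M), "mouth below", proj("wrist",[T[0],T[1],.06],M))
s=6
C=proj("wrist",[T[0],T[1],.06],M)[0];r0,c0=int(C[1])-50,int(C[0])-50
S=bot.camera("side");C2=proj("side",[T[0],T[1],.06])[0];r2,c2=int(C2[1])-50,int(C2[0])-35
A=cv2.resize(im[r0:r0+85,c0:c0+70],None,fx=s,fy=s,interpolation=cv2.INTER_CUBIC)
B=cv2.resize(S[r2:r2+85,c2:c2+60],None,fx=s,fy=s,interpolation=cv2.INTER_CUBIC)
cv2.polylines(A,[np.int32((proj("wrist",np.c_[T[0]+.006*np.cos(a),T[1]+.006*np.sin(a),0*a+.06],M)-[c0,r0]+.5)*s)],1,(0,0,255))
cv2.polylines(B,[np.int32((proj("side",np.c_[T[0]+.006*np.cos(a),T[1]+.006*np.sin(a),0*a+.06])-[c2,r2]+.5)*s)],1,(0,0,255))
print(r0,c0,r2,c2);cv2.imwrite("pics/c4.png",np.hstack([A,B]))
E
```

```text
6.575 [ 0.5026723  -0.01055516  0.14835665] [-0.37378482  0.31798408 -0.90179242] [ 0.01345635 -0.01948328 -0.01337803]
tip [[277.47507656 219.74082012]] mouth below [[277.45447421 212.22688554]]
162 227 210 257
```

View pics/c4.png

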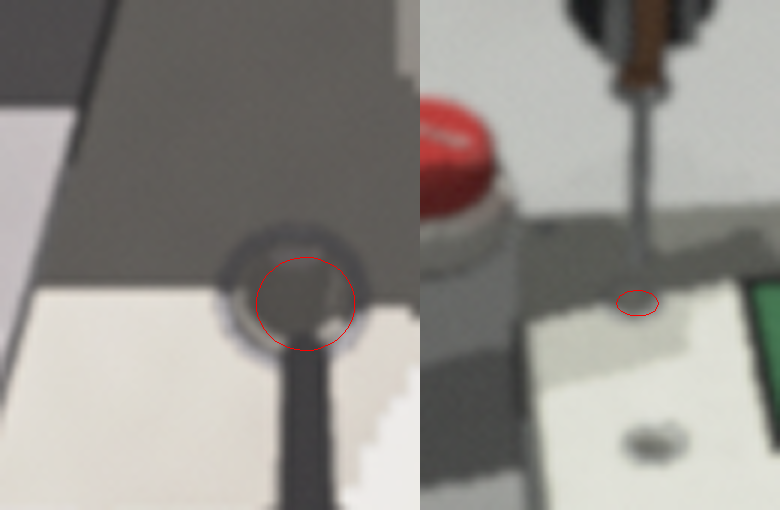

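The crop shows the hole_1 rim at about crop (293,293), against the tip's axis at (305,303). So the hole lies about 1.2 mm towards -x and 1–2 mm towards +y. I'll correct that and go into the hole, stopping short of its bottom.

Call:
move_arm([
  {"x": 0.2, "y": -0.1, "z": 0.2, "yaw": 0},
  {"x": 0.2, "y": -0.1, "z": 0.6, "yaw": 0},
  {"x": 0.2, "y": -0.1, "z": 1.0, "yaw": 0},
  {"x": 0.2, "y": -0.1, "z": 1.4, "yaw": 0},
  {"x": 0.2, "y": -0.1, "z": 1.8, "yaw": 0},
  {"x": 0.2, "y": -0.1, "z": 1.8, "yaw": 0},
], gripper=-1)

```text
clock: 7.42
eef_pos: [0.5012, -0.0085, 0.1298]
tool_rot: [0.707, 0.707, -0.0, -0.0]
ft_force: [0.2, -0.8, -0.2]
grip_width: 0.0129
grasp_force: 58.4
```

Call:
move_arm([
  {"x": 0, "y": 0, "z": 0.4, "yaw": 0},
  {"x": 0, "y": 0, "z": 0.8, "yaw": 0},
  {"x": 0, "y": 0, "z": 1.2, "yaw": 0},
  {"x": 0, "y": 0, "z": 1.6, "yaw": 0},
  {"x": 0, "y": 0, "z": 1.6, "yaw": 0},
  {"x": 0, "y": 0, "z": 1.6, "yaw": 0},
], gripper=-1)

```text
clock: 8.18
eef_pos: [0.5015, -0.0085, 0.1143]
tool_rot: [0.707, 0.707, 0.0, 0.0]
ft_force: [0.7, 0.3, -1.3]
grip_width: 0.0125
grasp_force: 58.4
```

Call:
move_arm([
  {"x": 0, "y": 0, "z": 0.2, "yaw": 0},
  {"x": 0, "y": 0, "z": 0.4, "yaw": 0},
  {"x": 0, "y": 0, "z": 0.4, "yaw": 0},
  {"x": 0, "y": 0, "z": 0.4, "yaw": 0},
], gripper=-1)

```text
clock: 8.68
eef_pos: [0.5015, -0.0085, 0.1103]
tool_rot: [0.707, 0.707, -0.0, -0.0]
ft_force: [0.1, -0.6, -0.1]
grip_width: 0.0124
grasp_force: 58.4
```

Call:
move_arm([
  {"x": 0, "y": 0, "z": 0.1, "yaw": 0},
  {"x": 0, "y": 0, "z": 0.2, "yaw": 0},
  {"x": 0, "y": 0, "z": 0.2, "yaw": 0},
  {"x": 0, "y": 0, "z": 0.2, "yaw": 0},
], gripper=-1)

```text
clock: 9.18
eef_pos: [0.5015, -0.0085, 0.1084]
tool_rot: [0.707, 0.707, 0.0, 0.0]
ft_force: [0.7, -0.1, 1.3]
grip_width: 0.0124
grasp_force: 58.4
```

Call:
move_arm([
  {"x": 0, "y": 0, "z": 0.05, "yaw": 0},
  {"x": 0, "y": 0, "z": 0.1, "yaw": 0},
  {"x": 0, "y": 0, "z": 0.1, "yaw": 0},
  {"x": 0, "y": 0, "z": 0.1, "yaw": 0},
], gripper=-1)

```text
clock: 9.68
eef_pos: [0.5016, -0.0085, 0.1074]
tool_rot: [0.707, 0.707, 0.0, 0.0]
ft_force: [-0.4, -0.5, -0.4]
grip_width: 0.0125
grasp_force: 58.4
```

```bash
python3 -c "
from h import *
o=bot.get_obs();print(o['eef_pos'],o['ft_force'],o['tau'])"
```

```text
[ 0.50159193 -0.0084802   0.10736958] [-0.37298768 -0.53613793 -0.43221719] [-3.36896983e-04 -3.84498453e+01  2.21702081e+01 -2.46429874e-02
  9.08608072e-04 -6.02756927e-05]
```

Call:
move_arm([
  {"x": 0, "y": 0, "z": 0.05, "yaw": 0},
  {"x": 0, "y": 0, "z": 0.1, "yaw": 0},
  {"x": 0, "y": 0, "z": 0.1, "yaw": 0},
  {"x": 0, "y": 0, "z": 0.1, "yaw": 0},
], gripper=-1)

```text
clock: 10.18
eef_pos: [0.5016, -0.0085, 0.1064]
tool_rot: [0.707, 0.707, 0.0, 0.0]
ft_force: [-0.2, 0.0, 1.4]
grip_width: 0.0122
grasp_force: 58.5
```

Call:
move_arm([
  {"x": 0, "y": 0, "z": 0.05, "yaw": 0},
  {"x": 0, "y": 0, "z": 0.1, "yaw": 0},
  {"x": 0, "y": 0, "z": 0.1, "yaw": 0},
  {"x": 0, "y": 0, "z": 0.1, "yaw": 0},
], gripper=-1)

```text
clock: 10.68
eef_pos: [0.5016, -0.0085, 0.1053]
tool_rot: [0.707, 0.707, 0.0, 0.0]
ft_force: [0.2, 0.0, 2.3]
grip_width: 0.0127
grasp_force: 58.5
```

Call:
move_arm([
  {"x": 0, "y": 0, "z": 0.05, "yaw": 0},
  {"x": 0, "y": 0, "z": 0.1, "yaw": 0},
  {"x": 0, "y": 0, "z": 0.1, "yaw": 0},
  {"x": 0, "y": 0, "z": 0.1, "yaw": 0},
], gripper=-1)

```text
clock: 11.18
eef_pos: [0.5016, -0.0085, 0.1043]
tool_rot: [0.707, 0.707, 0.0, 0.0]
ft_force: [-0.1, 0.0, 2.0]
grip_width: 0.0121
grasp_force: 58.5
```

Call:
move_arm([
  {"x": 0, "y": 0, "z": 0.05, "yaw": 0},
  {"x": 0, "y": 0, "z": 0.1, "yaw": 0},
  {"x": 0, "y": 0, "z": 0.1, "yaw": 0},
  {"x": 0, "y": 0, "z": 0.1, "yaw": 0},
], gripper=-1)

```text
clock: 11.68
eef_pos: [0.5016, -0.0085, 0.1034]
tool_rot: [0.707, 0.707, 0.0, 0.0]
ft_force: [0.4, -0.6, 3.3]
grip_width: 0.0126
grasp_force: 58.6
```

The hole gives softly, with force growing about 0.5 N/mm, so it is the button. I'll go on to the stop.

Call:
move_arm([
  {"x": 0, "y": 0, "z": 0.1, "yaw": 0},
  {"x": 0, "y": 0, "z": 0.2, "yaw": 0},
  {"x": 0, "y": 0, "z": 0.2, "yaw": 0},
  {"x": 0, "y": 0, "z": 0.2, "yaw": 0},
], gripper=-1)

```text
clock: 12.18
eef_pos: [0.5016, -0.0085, 0.1014]
tool_rot: [0.707, 0.707, 0.0, 0.0]
ft_force: [0.6, -0.1, 4.3]
grip_width: 0.0124
grasp_force: 58.7
```

Call:
move_arm([
  {"x": 0, "y": 0, "z": 0.05, "yaw": 0},
  {"x": 0, "y": 0, "z": 0.1, "yaw": 0},
  {"x": 0, "y": 0, "z": 0.1, "yaw": 0},
  {"x": 0, "y": 0, "z": 0.1, "yaw": 0},
], gripper=-1)

```text
clock: 12.68
eef_pos: [0.5016, -0.0085, 0.1005]
tool_rot: [0.707, 0.707, 0.0, 0.0]
ft_force: [-0.7, 0.8, 4.8]
grip_width: 0.0125
grasp_force: 59.0
```

Call:
move_arm([
  {"x": 0, "y": 0, "z": 0.05, "yaw": 0},
  {"x": 0, "y": 0, "z": 0.05, "yaw": 0},
  {"x": 0, "y": 0, "z": 0.05, "yaw": 0},
], gripper=-1)

```text
clock: 13.05
eef_pos: [0.5017, -0.0085, 0.1004]
tool_rot: [0.707, 0.707, 0.0, 0.0]
ft_force: [-0.8, 0.1, 7.8]
grip_width: 0.0126
grasp_force: 59.3
```

Call:
move_arm([
  {"x": 0, "y": 0, "z": 0.05, "yaw": 0},
  {"x": 0, "y": 0, "z": 0.05, "yaw": 0},
  {"x": 0, "y": 0, "z": 0.05, "yaw": 0},
], gripper=-1)

```text
clock: 13.42
eef_pos: [0.5018, -0.0085, 0.1003]
tool_rot: [0.707, 0.707, 0.0, 0.0]
ft_force: [-1.7, -1.3, 10.0]
grip_width: 0.0122
grasp_force: 59.6
```

The TCP has stalled and the force has gone up to 10 N, so the button is on its stop with a gentle margin. I'm handing it in.

```bash
python3 -c "
from h import *
o=bot.get_obs();print(o['eef_pos'],o['ft_force'],o['grip_width']);print(bot.job_done())"
```

```text
[ 0.50179934 -0.00850051  0.1002686 ] [-1.70521933 -1.2673333   9.97431465] 0.012160833236601323
the job is handed in; nothing more can be done
None
```

The reset button was under hole_1, the left hole; the stylus is still in the gripper, holding the button down on its stop at about 10 N, and the job was handed in at about 13.4 s.

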